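# Turn the cake stand to the green post

## Robot

A 7-joint arm with a two-finger parallel gripper is mounted at the origin on a cart in front of the work surface, level with it; the furniture and walls round the work are solid. World frame = base frame: x ahead of the robot, y to its left, z up, the work surface at z = 0. Lengths are in m, angles in rad, forces in N, time in s.
With the tool pointing down it reaches from about 0.4 to 0.85 m from the base axis. Payload 4.4 kg.
Tool frame: the origin (TCP) lies midway between the tips of the shut fingers; the grasp point (between the pads) lies behind it (grasp_offset is the z of the grasp point in the tool frame, in m); z points along the fingers, y is the line along which they close (so a half turn about z gives the same grasp; the last joint's range is limited). The gripper opens to 94 mm and grips with 3 to 60 N. Pads are 16 mm wide; open, the fingers measure 119 mm over their backs; the gripper's body (75 mm by 177 mm) begins 78 mm behind the grasp point.
Start: joints at [-1.38, 0.628, 0.038, 1.517, -0.027, 0.996, -0.02], TCP at [0.165, 0.629, 0.205] pointing down, gripper open.
Joint ranges: [-3.06, 3.06], [-0.37, 2.12], [-1.25, 1.32], [0.18, 2.47], [-1.1, 4.24], [0.23, 1.98], [-2.94, 2.94]. Speed limits (rad/s): [2.57, 2.57, 3.14, 3.14, 3.14, 3.14, 3.14].

## Interface

Orientations are given as a rotation vector (axis times angle).
In Python, from station import * gives the robot as it stands.
- The arm moves only by the tool send_rows, never from a script. Its argument "commands" is a list of rows, each an object with "dp": the shift along the tool's x, y, z in m, a list of three; "yaw": the turn about the tool's z in rad. A call has 1 to 5 rows; each row is the pose to reach, as a shift and turn from the pose commanded when the call began, along the tool's axes at that moment; what a row does not reach only later rows make up. A row lasts 1/8 s, in which the tool goes at most 62.5 mm and 10.7 degrees, less where a joint would pass 70% of its speed; a pose out of reach is approached as far as the arm can. A call with a gripper value outside its range is refused whole. "hand" is the gripper's target within -1 to 1 (fully open at 1, half-way at 0, shut at -1), set as the call begins (left out, the last holds). The fingers move at their own pace and stop on an object; "force" is the grip in N (left out, the last holds). Time passes only in rows, so rows that repeat a pose let the fingers close. It gives the time, the measured TCP pose, the force, the opening and the grip force at its end, in the units of the state.
- sense(): the state, without advancing time (a new reading comes with each control period).
- capture(name): name is "side" or "top"; returns (picture, depth): 420x560x3 uint8, red, green, blue; 420x560 float32, m along the optical axis (not along the pixel's ray), 0 where there is no reading.
- camera_info(name): a dict with "fx", "fy", "cx", "cy" (pixels), "cam_to_world" (4x4, takes a point from camera to world coordinates). Camera axes: x right, y down, z forward; pixel columns grow to the right and rows downward; lengths in m; the calibration is good to about 2 mm. A picture is of the moment at which its call begins. camera_info takes no time and is no camera call.
- finish_job(): hands the job in; it is judged then, once.
Trained networks look in the newest picture that a camera, given by its name, has taken for a name from the list of things; names that differ only in an ending like _2 or _b are one class to them, and where a whole thing is asked for, a point or a joint stands for the part that bears it (a point fixed in the world has none). Each returns a list of dicts, best first, with "p" (0 to 1); they miss things now and then, are a little off and sometimes report something else, mostly with a low value. They report only what shows in the picture. A call takes as long as a camera call. They do not tell look-alikes from the thing itself.
- cut_out(name, camera): "pixels" (420x560 bool, what is visible of it).
- tip_of(name, camera): "centre" ([x, y, z] in m, in world coordinates, good to about 4 mm: a listed point, or the origin of a listed thing).
The state is a dict: "t": time; "joints": joint angles; "qd": joint speeds; "joint_torque": joint torques, N m; "position": TCP position; "orientation": TCP orientation; "wrist_force": force on the tool from outside, world axes, zero at the start; "wrist_torque": the same for the moment, N m; "opening": opening from 0.0 (shut) to 1.0 (fully open); "finger_force": force on a finger pad.
Only numpy, scipy, OpenCV 4.12 (cv2) and the standard library are available. Lean on these libraries where they do the work, as an engineer would, in place of code of your own. Each camera call takes 0.05 s, during which the arm holds its last target. There are 200 camera calls.

## Task

With a fingertip, gently push the turntable round by its arms until the arm with the red knob points straight at the green-capped post, then draw back and leave it standing still. Do not grip or lift anything, keep off the cake, and leave the posts, the nozzles, the spoon and the spice jar where they are.

Things in the scene. Friction and masses are not known exactly. Their poses are not given: they have to be found in the camera images.
- turntable: Grey icing turntable fixed to the worktop: foot 160 mm across, 21 mm high, pedestal 45 mm, round plate 245 mm across, 97 to 112 mm above the worktop. Origin under the foot's centre, on the plate's upright axis. The plate turns either way without stops, braked a little: about 1 to 2 N at an arm turns it, and it stops almost at once when not pushed.
- arms: Four arms that turn with the plate. Origin on its axis at height 97 mm, z up; red-knobbed arm along +x (at the start roughly toward the robot), white-knobbed ones along +y, -x, -y. Each: grey clip on the rim (26 mm wide, out to 125 mm from the axis, top at 116 mm), bare rod 12 mm thick from 125 to 166 mm from the axis, its centre 105 mm above the worktop, free space under it; knob 24 mm.
- red_knob (a point): Centre of the red knob, 178 mm from the axis and 105 mm above the worktop (the white knobs likewise on their arms); its +x points outward along the red arm, z up.
- green_post: Post with a green cap, the one to point at: body origin at the centre of the underside of its steel foot (44 mm across, 8 mm high); 12 mm stem, 26 mm cap, 90 mm tall overall, 250 g, loose on the worktop, about 0.23 m from the turntable's axis. It stands to the left or to the right of the turntable (it changes places with the yellow one).
- yellow_post: Post with a yellow cap, not to be pointed at: body origin at the centre of the underside of its steel foot (44 mm across, 8 mm high); 12 mm stem, 26 mm cap, 90 mm tall overall, 250 g, loose on the worktop, about 0.23 m from the turntable's axis. 
- cake: White iced round cake, 194 mm across, 42 mm high, about 0.5 kg, standing loose on the middle of the plate and riding round with it (its top at 154 mm above the worktop); origin under its centre.
- nozzle_a: A tapered steel piping nozzle, 20 mm across and 34 mm tall, standing loose on the worktop near the robot; origin under its centre. Bystander.
- nozzle_b: A tapered steel piping nozzle, 20 mm across and 34 mm tall, standing loose on the worktop near the robot; origin under its centre. Bystander.
- teaspoon: Steel teaspoon 132 mm long, 26 mm wide, lying loose at the right; origin under its centre. Bystander.
- vanilla_jar: Spice jar with a red cap, 45 mm across, 106 mm tall, standing loose to the right, beyond the turntable; origin under its centre. Bystander.
Mind the look-alikes: they are no part of the job. What is shaped like the cake but yellow is not meant.

How it is judged:
On the way:
1. a finger pushes on one of the turntable's arms (contact force between the fingers and arms above 0.1 N), for 0.02 s.
At the end, for the whole second after the job is handed in: The red-knobbed arm points at the green post: the post's middle within 20 mm sideways of the arm's line (about 5 degrees); turntable and cake at rest, the cake level, within 20 mm of the plate's middle; posts, nozzles, spoon and jar within 15 mm of their starts (y of green_post in the frame of red_knob between -0.02 and 0.02 m and x of green_post in the frame of red_knob above 0.01 m and angular speed of arms below 0.05 rad/s and horizontal distance between cake and turntable below 0.02 m and height (world z) of cake between 0.105 and 0.12 m and angle between cake's own z axis and vertical below 0.1 rad and linear speed of cake below 0.02 m/s and distance of each of green_post, yellow_post, nozzle_a, nozzle_b, teaspoon, vanilla_jar from where it was at the start of the episode below 0.015 m); the robot touches nothing.
It fails at once if the cake is touched by the robot (over 0.5 N) (contact force between any of the fingers, the arm and cake above 0.5 N).
It fails at once if the cake is lifted, tipped or shifted more than 20 mm off the middle (height (world z) of cake above 0.122 m or angle between cake's own z axis and vertical above 0.12 rad or horizontal distance between cake and turntable above 0.02 m).
It fails at once if an arm is gripped or pushed hard (over 15 N) (contact force between the fingers and arms above 15 N).
It fails at once if a post is moved more than 15 mm or tipped (distance of any of green_post, yellow_post from where it was at the start of the episode above 0.015 m or angle between any of green_post, yellow_post's own z axis and vertical above 0.15 rad).
It fails at once if a nozzle, the spoon or the jar is moved more than 15 mm (distance of any of nozzle_a, nozzle_b, teaspoon, vanilla_jar from where it was at the start of the episode above 0.015 m).
It also fails if it takes over 54 s, if anything falls off the work surface, if the arm or the gripper's body presses on something with over 40 N, if the wrist force passes 120 N, or if a joint passes its speed limit or range.

## Working session

There is one attempt and no reset: what is moved stays moved. The work goes in short steps, Python scripts to look and compute and a tool call to move; the robot and the scene stay as the last step left them, time stands still between calls to the robot, and variables do not carry over. Pictures are saved under pics/ and viewed, at most 10 in all, crops included, and the job is handed in when it is done.

Besides the shell and the picture viewer there is one more tool, called after ">>>" as name(argument=value, ...) on one line, values as JSON. send_rows: Moves the arm, as the interface text tells. Its arguments: {"type":"object","properties":{"commands":{"type":"array","items":{"type":"object","properties":{"dp":{"type":"array","items":{"type":"number"}},"yaw":{"type":"number"}}}},"hand":{"type":"number"},"force":{"type":"number"}},"required":["commands"]}

```bash
mkdir -p pics; python3 - <<'E'
from station import *
import cv2,numpy as np
s=sense();print({k:np.round(s[k],3).tolist() for k in('t','position','orientation','wrist_force','opening')})
P={}
for c in('top','side'):
    im,d=capture(c);P[c]=im;cv2.imwrite(f'pics/{c}0.png',im[:,:,::-1])
    i=camera_info(c);print(c,i['fx'],i['cx'],i['cy'],np.round(i['cam_to_world'],3).tolist())
    for n in('turntable','red_knob','green_post','yellow_post','cake','nozzle_a','teaspoon','vanilla_jar'):
        print(c,n,[(round(r['p'],2),np.round(r['centre'],3).tolist()) for r in tip_of(n,c)[:4]])
E
```

```text
{'t': 0.0, 'position': [0.165, 0.628, 0.205], 'orientation': [-0.402, -3.116, 0.003], 'wrist_force': [0.292, -0.951, -0.34], 'opening': 0.999}
top 385.3184659033842 285.58618443835684 205.98285568348848 [[-0.021, -0.994, 0.106, 0.399], [-0.999, 0.024, 0.027, -0.062], [-0.029, -0.105, -0.994, 1.198], [0.0, 0.0, 0.0, 1.0]]
top turntable []
top red_knob [(0.82, [0.402, -0.159, 0.105])]
top green_post [(0.66, [0.473, 0.118, 0.002]), (0.22, [0.396, -0.109, 0.004])]
top yellow_post [(0.69, [0.505, -0.309, 0.003])]
top cake [(0.64, [0.571, -0.093, 0.116]), (0.57, [0.376, 0.252, -0.004])]
top nozzle_a [(0.51, [0.387, 0.104, -0.001]), (0.48, [0.395, -0.106, 0.003])]
top teaspoon [(0.56, [0.52, -0.44, 0.0])]
top vanilla_jar [(0.93, [0.654, -0.385, 0.003])]
side 474.50378989841596 272.9206842121372 213.73583200351277 [[0.838, -0.227, 0.496, -0.04], [-0.546, -0.344, 0.764, -0.931], [-0.003, -0.911, -0.412, 0.59], [0.0, 0.0, 0.0, 1.0]]
side turntable [(0.71, [0.566, -0.094, 0.004])]
side red_knob [(0.88, [0.403, -0.157, 0.105])]
side green_post [(0.6, [0.475, 0.115, 0.001])]
side yellow_post [(0.76, [0.502, -0.304, 0.003])]
side cake [(0.65, [0.376, 0.252, 0.0]), (0.62, [0.569, -0.094, 0.112])]
side nozzle_a [(0.58, [0.386, 0.105, -0.001]), (0.17, [0.404, -0.163, 0.102])]
side teaspoon [(0.68, [0.522, -0.442, -0.0])]
side vanilla_jar [(0.74, [0.653, -0.389, -0.001]), (0.21, [0.566, -0.096, 0.112])]
```

View pics/top0.png

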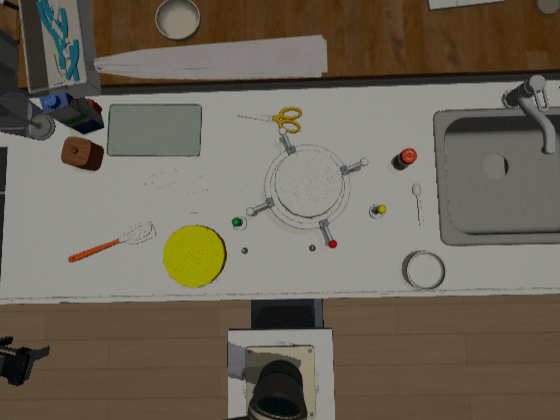

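View pics/side0.png

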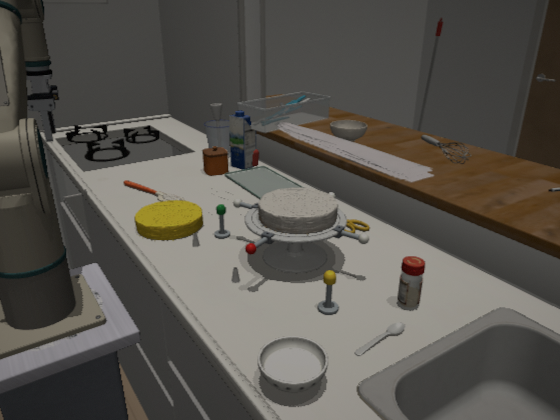

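The side view shows the green post at (221,220), the yellow post at (329,290), the red knob at (251,248), the white cake at (297,208) on the turntable and a yellow cake look-alike at (169,218). The top view shows the green post at (237,222), the yellow post at (378,210) and the red knob at (333,243). The cake is the white one, because it stands on the plate. The target is the green-capped post on the left. I'll confirm both in one crop.

```bash
python3 - <<'E'
import cv2
im=cv2.imread('pics/side0.png')[160:330,130:380];cv2.imwrite('pics/crop.png',cv2.resize(im,(750,510),interpolation=cv2.INTER_CUBIC))
E
```

```text
(no output)
```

View pics/crop.png

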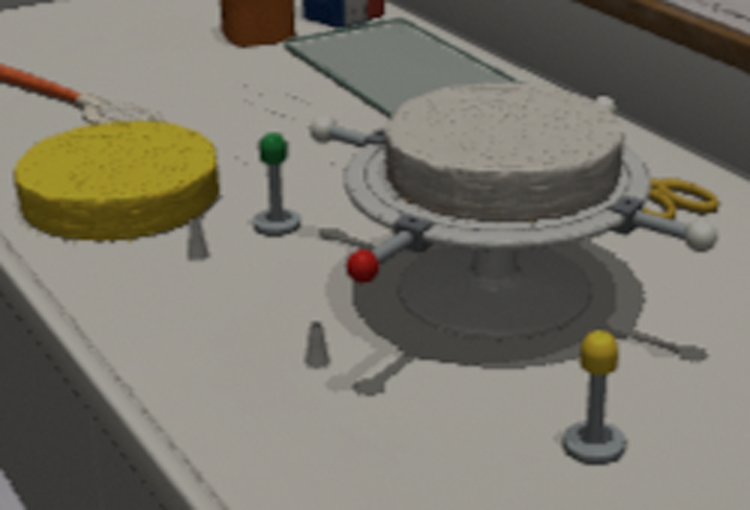

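>>> send_rows(commands=[{"dp": [0, 0, 0], "yaw": -0.128}, {"dp": [0, 0, 0], "yaw": -0.256}], hand=-1)

```text
t: 1.15
position: [0.165, 0.6287, 0.2055]
orientation: [-0.006, 3.141, 0.0]
wrist_force: [0.2, -0.3, 0.1]
opening: 0.82
finger_force: 0.0
```

The crop confirms it: green-capped post at crop (273,150), red knob at (362,266), white cake on the plate. Next I bring the finger round at a safe height.

>>> send_rows(commands=[{"dp": [-0.04, -0.04, 0]}, {"dp": [-0.08, -0.08, 0]}, {"dp": [-0.12, -0.12, 0]}, {"dp": [-0.16, -0.16, 0]}, {"dp": [-0.2, -0.2, 0]}])

```text
invalid input
```

>>> send_rows(commands=[{"dp": [-0.02, -0.055, 0]}, {"dp": [-0.04, -0.11, 0]}, {"dp": [-0.06, -0.165, 0]}, {"dp": [-0.07, -0.22, 0]}, {"dp": [-0.08, -0.275, 0]}])

```text
invalid input
```

>>> send_rows(commands=[{"dp": [0, -0.055, 0]}, {"dp": [0, -0.11, 0]}, {"dp": [0, -0.165, 0]}, {"dp": [0, -0.22, 0]}, {"dp": [0, -0.275, 0]}])

```text
invalid input
```

>>> send_rows(commands=[{"dp": [0, -0.03, 0]}, {"dp": [0, -0.06, 0]}, {"dp": [0, -0.06, 0]}])

```text
invalid input
```

Each row needs a yaw value.

>>> send_rows(commands=[{"dp": [-0.04, -0.04, 0], "yaw": 0}, {"dp": [-0.08, -0.08, 0], "yaw": 0}, {"dp": [-0.12, -0.12, 0], "yaw": 0}, {"dp": [-0.16, -0.16, 0], "yaw": 0}, {"dp": [-0.2, -0.2, 0], "yaw": 0}])

```text
t: 1.78
position: [0.3662, 0.4273, 0.2057]
orientation: [0.001, 3.141, 0.001]
wrist_force: [0.8, 1.5, 0.2]
opening: 0.294
finger_force: 0.0
```

>>> send_rows(commands=[{"dp": [-0.02, -0.055, 0], "yaw": 0}, {"dp": [-0.04, -0.11, 0], "yaw": 0}, {"dp": [-0.06, -0.165, 0], "yaw": 0}, {"dp": [-0.07, -0.22, 0], "yaw": 0}, {"dp": [-0.08, -0.275, 0], "yaw": 0}])

```text
t: 2.4
position: [0.4452, 0.1517, 0.2057]
orientation: [0.002, 3.141, 0.0]
wrist_force: [1.6, -0.3, 0.6]
opening: 0.007
finger_force: 0.0
```

>>> send_rows(commands=[{"dp": [0, -0.055, 0], "yaw": 0}, {"dp": [0, -0.11, 0], "yaw": 0}, {"dp": [0, -0.165, 0], "yaw": 0}, {"dp": [0, -0.22, 0], "yaw": 0}, {"dp": [0, -0.275, 0], "yaw": 0}])

```text
t: 3.02
position: [0.4446, -0.1233, 0.2058]
orientation: [0.001, 3.141, -0.0]
wrist_force: [0.6, 0.6, -0.9]
opening: 0.007
finger_force: 0.0
```

>>> send_rows(commands=[{"dp": [-0.003, -0.03, 0], "yaw": 0}, {"dp": [-0.005, -0.062, 0], "yaw": 0}, {"dp": [-0.005, -0.062, 0.04], "yaw": 0}, {"dp": [-0.005, -0.062, 0.08], "yaw": 0}, {"dp": [-0.005, -0.062, 0.11], "yaw": 0}])

```text
t: 3.65
position: [0.4492, -0.1836, 0.0942]
orientation: [-0.002, -3.141, -0.0]
wrist_force: [0.7, 0.9, 0.1]
opening: 0.006
finger_force: 0.0
```

```bash
cat > m.py <<'E'
from station import *
import numpy as np
def look(pic=None):
    C=np.array([0.569,-0.094]);G=np.array([0.474,0.1165])
    for c in('top','side'):
        im,_=capture(c)
        if pic:
            import cv2;cv2.imwrite(f'pics/{pic}_{c}.png',im[:,:,::-1])
        for n in('red_knob','green_post','cake','turntable'):
            r=tip_of(n,c)[:2]
            for q in r:
                p=np.array(q['centre']);v=p[:2]-C
                print(c,n,round(q['p'],2),np.round(p,3),'ang',round(np.degrees(np.arctan2(v[1],v[0]))%360,1),'r',round(np.hypot(*v),3))
    s=sense();print(s['t'],np.round(s['position'],4),np.round(s['wrist_force'],2))
    v=s['position'][:2]-C;print('tcp ang',np.degrees(np.arctan2(v[1],v[0]))%360,np.hypot(*v))
E
python3 -c "from m import *;look('b')"
```

```text
top red_knob 0.62 [ 0.405 -0.158  0.107] ang 201.4 r 0.176
top red_knob 0.25 [ 0.571 -0.092  0.113] ang 42.3 r 0.003
top green_post 0.66 [0.475 0.118 0.003] ang 113.9 r 0.231
top green_post 0.62 [ 0.398 -0.107  0.003] ang 184.3 r 0.172
top cake 0.84 [ 0.373  0.251 -0.004] ang 119.6 r 0.396
top cake 0.79 [ 0.572 -0.092  0.114] ang 30.5 r 0.004
top turntable 0.54 [ 0.519 -0.439 -0.002] ang 261.7 r 0.348
top turntable 0.17 [0.476 0.114 0.004] ang 114.1 r 0.228
side red_knob 0.93 [ 0.405 -0.163  0.105] ang 202.6 r 0.178
side red_knob 0.46 [ 0.569 -0.095  0.113] ang 274.1 r 0.001
side green_post 0.71 [ 0.475  0.117 -0.   ] ang 114.0 r 0.23
side green_post 0.7 [ 0.502 -0.304  0.001] ang 252.4 r 0.22
side cake 0.94 [ 0.568 -0.098  0.11 ] ang 251.1 r 0.004
side cake 0.74 [0.373 0.249 0.003] ang 119.7 r 0.395
side turntable 0.73 [ 0.566 -0.09   0.003] ang 130.6 r 0.005
side turntable 0.25 [ 0.392 -0.109 -0.001] ang 184.8 r 0.178
4.15 [ 0.4501 -0.1837  0.0965] [ 0.21  0.51 -0.49]
tcp ang 217.04274509154067 0.1489833616225494
```

View pics/b_side.png

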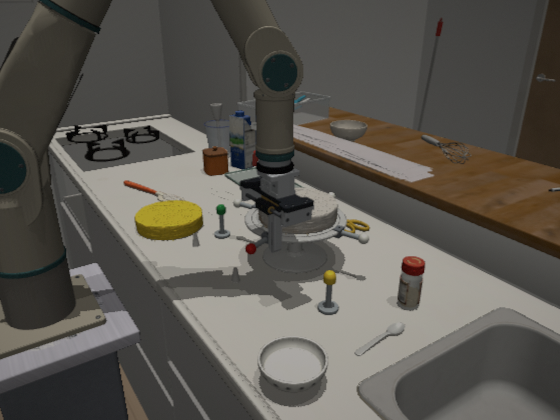

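>>> send_rows(commands=[{"dp": [0.004, 0.007, 0], "yaw": 0}, {"dp": [0.008, 0.014, 0], "yaw": 0}, {"dp": [0.012, 0.0205, 0], "yaw": 0}, {"dp": [0.015, 0.027, 0], "yaw": 0}, {"dp": [0.018, 0.0345, 0], "yaw": 0}])

```text
t: 4.78
position: [0.4319, -0.1488, 0.0956]
orientation: [0.001, 3.14, -0.001]
wrist_force: [2.4, -1.4, 0.9]
opening: 0.006
finger_force: 0.8
```

```bash
python3 -c "from m import *;look()" | grep -E 'red|tcp|\['
```

```text
top green_post 0.6 [0.473 0.117 0.001] ang 114.4 r 0.232
top cake 0.88 [ 0.571 -0.095  0.115] ang 329.0 r 0.002
top cake 0.83 [ 0.377  0.254 -0.004] ang 118.9 r 0.397
side red_knob 0.6 [ 0.395 -0.137  0.104] ang 193.9 r 0.179
side green_post 0.55 [0.477 0.117 0.002] ang 113.6 r 0.23
side cake 0.91 [0.377 0.249 0.001] ang 119.3 r 0.393
side cake 0.85 [ 0.567 -0.096  0.113] ang 227.4 r 0.003
side turntable 0.71 [ 0.569 -0.092  0.003] ang 99.1 r 0.003
side turntable 0.41 [ 0.503 -0.304  0.001] ang 252.6 r 0.22
5.275 [ 0.4312 -0.1492  0.0954] [-0.53  1.46 -0.31]
tcp ang 201.81683402870075 0.1483960945085837
```

>>> send_rows(commands=[{"dp": [0.003, 0.0085, 0], "yaw": 0}, {"dp": [0.006, 0.017, 0], "yaw": 0}, {"dp": [0.008, 0.026, 0], "yaw": 0}, {"dp": [0.0095, 0.035, 0], "yaw": 0}, {"dp": [0.0105, 0.044, 0], "yaw": 0}])

```text
t: 5.9
position: [0.421, -0.1044, 0.0955]
orientation: [0.001, 3.141, -0.0]
wrist_force: [1.0, -2.0, 0.4]
opening: 0.003
finger_force: 0.9
```

>>> send_rows(commands=[{"dp": [0, 0.009, 0], "yaw": 0}, {"dp": [0, 0.018, 0], "yaw": 0}, {"dp": [-0.0005, 0.027, 0], "yaw": 0}, {"dp": [-0.0015, 0.036, 0], "yaw": 0}, {"dp": [-0.0035, 0.045, 0], "yaw": 0}])

```text
t: 6.52
position: [0.4243, -0.0595, 0.0954]
orientation: [-0.001, -3.141, 0.0]
wrist_force: [0.5, -2.1, 0.4]
opening: 0.006
finger_force: 0.9
```

```bash
python3 -c "from m import *;look()" | grep -E 'red|tcp|\['
```

```text
top green_post 0.72 [0.473 0.115 0.002] ang 114.6 r 0.23
top cake 0.72 [0.376 0.256 0.001] ang 118.8 r 0.399
top cake 0.65 [ 0.568 -0.09   0.115] ang 100.8 r 0.004
side red_knob 0.67 [ 0.405 -0.028  0.103] ang 158.3 r 0.177
side cake 0.61 [ 0.569 -0.096  0.113] ang 280.8 r 0.002
side cake 0.57 [0.377 0.25  0.001] ang 119.2 r 0.394
side turntable 0.69 [ 0.568 -0.092  0.006] ang 127.4 r 0.002
7.025 [ 0.4243 -0.0602  0.0954] [-0.64 -0.91 -0.77]
tcp ang 166.84078743657346 0.1485972139848189
```

>>> send_rows(commands=[{"dp": [-0.0025, 0.0085, 0], "yaw": 0}, {"dp": [-0.005, 0.017, 0], "yaw": 0}, {"dp": [-0.0085, 0.0255, 0], "yaw": 0}, {"dp": [-0.0125, 0.034, 0], "yaw": 0}, {"dp": [-0.0165, 0.042, 0], "yaw": 0}])

```text
t: 7.65
position: [0.4412, -0.0173, 0.0954]
orientation: [-0.001, -3.141, -0.0]
wrist_force: [-0.1, -2.7, 0.6]
opening: 0.004
finger_force: 0.9
```

>>> send_rows(commands=[{"dp": [-0.005, 0.0075, 0], "yaw": 0}, {"dp": [-0.01, 0.015, 0], "yaw": 0}, {"dp": [-0.016, 0.022, 0], "yaw": 0}, {"dp": [-0.022, 0.0285, 0], "yaw": 0}, {"dp": [-0.0285, 0.035, 0], "yaw": 0}])

```text
t: 8.28
position: [0.4697, 0.0174, 0.0954]
orientation: [-0.001, -3.141, 0.0]
wrist_force: [0.3, -1.8, 0.8]
opening: 0.005
finger_force: 0.9
```

```bash
python3 -c "from m import *;look()" | grep -E 'red|tcp|\['
```

```text
top cake 0.73 [ 0.569 -0.092  0.114] ang 94.8 r 0.002
top cake 0.58 [ 0.376  0.252 -0.   ] ang 119.2 r 0.397
side red_knob 0.66 [0.471 0.055 0.104] ang 123.4 r 0.178
side green_post 0.81 [0.478 0.114 0.001] ang 113.7 r 0.227
side cake 0.82 [ 0.568 -0.094  0.114] ang 198.4 r 0.001
side cake 0.56 [0.374 0.252 0.003] ang 119.4 r 0.397
side turntable 0.61 [ 0.567 -0.093  0.005] ang 149.9 r 0.002
8.775 [0.4695 0.0169 0.0955] [-0.16 -0.37 -0.69]
tcp ang 131.90049219360043 0.14898748520191557
```

>>> send_rows(commands=[{"dp": [-0.004, 0.0035, 0], "yaw": 0}, {"dp": [-0.008, 0.0065, 0], "yaw": 0}, {"dp": [-0.012, 0.0095, 0], "yaw": 0}, {"dp": [-0.016, 0.0125, 0], "yaw": 0}, {"dp": [-0.0185, 0.014, 0], "yaw": 0}])

```text
t: 9.4
position: [0.4884, 0.0313, 0.0954]
orientation: [0.001, 3.142, 0.0]
wrist_force: [-0.5, -0.6, -0.5]
opening: 0.002
finger_force: 0.5
```

>>> send_rows(commands=[{"dp": [0.01, -0.008, 0], "yaw": 0}, {"dp": [0.025, -0.02, 0], "yaw": 0}, {"dp": [0.025, -0.02, -0.03], "yaw": 0}, {"dp": [0.025, -0.02, -0.08], "yaw": 0}, {"dp": [0.025, -0.02, -0.13], "yaw": 0}])

```text
t: 10.02
position: [0.4619, 0.0105, 0.2267]
orientation: [-0.002, -3.141, -0.0]
wrist_force: [0.6, 0.3, 0.3]
opening: 0.005
finger_force: 0.0
```

>>> send_rows(commands=[{"dp": [0.01, -0.05, 0], "yaw": 0}, {"dp": [0.02, -0.11, 0], "yaw": 0}, {"dp": [0.02, -0.17, 0], "yaw": 0}, {"dp": [0.02, -0.23, 0], "yaw": 0}, {"dp": [0.02, -0.23, 0], "yaw": 0}])

```text
t: 10.65
position: [0.4409, -0.2245, 0.2255]
orientation: [0.016, 3.142, -0.004]
wrist_force: [-0.2, 1.1, -0.0]
opening: 0.006
finger_force: 0.0
```

```bash
python3 -c "from m import *;look('e')" | grep -E 'red|green|tcp|\['
```

```text
top red_knob 0.85 [0.492 0.068 0.104] ang 115.5 r 0.18
top green_post 0.74 [ 0.474  0.113 -0.001] ang 114.5 r 0.228
top cake 0.82 [ 0.567 -0.092  0.116] ang 143.1 r 0.003
top cake 0.71 [ 0.375  0.25  -0.001] ang 119.4 r 0.395
side red_knob 0.94 [0.495 0.065 0.104] ang 115.0 r 0.176
side green_post 0.83 [0.474 0.118 0.002] ang 114.1 r 0.232
side cake 0.97 [0.378 0.249 0.004] ang 119.1 r 0.393
side cake 0.84 [ 0.568 -0.092  0.115] ang 122.9 r 0.002
side turntable 0.74 [ 0.568 -0.096  0.005] ang 225.0 r 0.002
side turntable 0.5 [ 0.566 -0.096  0.113] ang 216.5 r 0.003
11.15 [ 0.4431 -0.2182  0.2255] [ 0.13  0.51 -0.21]
tcp ang 224.6070437676979 0.17682154235079806
```

View pics/e_top.png

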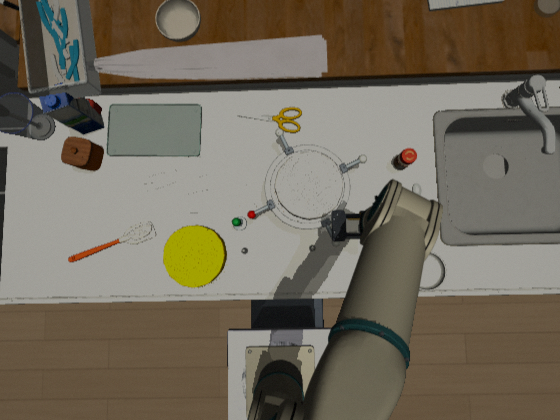

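The red knob at (252,214) now points at the green cap at (237,222), about 1° off and inside the 5° tolerance. The posts and nozzles are in place and the arm is clear above everything.

```bash
python3 -c "
from station import *
print(finish_job())"
```

```text
the job is handed in; nothing more can be done
None
```

I pushed the turntable round by its red-knobbed arm until it pointed at the green post, within about 1° by both cameras. I then drew the robot back clear and handed the job in; no verdict came back.

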